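# Bearing run-down check of a brake disc

## Task

Check the bearing of the used brake disc on the blue stand: push it round by its orange stud, anticlockwise seen from above, to about 1.5 rad/s (never above 3), and let go. While it coasts freely, follow the stud round with the gripper centred above it and the fingertips one to five centimetres over its top, without touching, for at least five seconds in one go and all while the disc still turns faster than 0.7 rad/s. Then bring the disc to a standstill, leave it released with the gripper well clear of it, and do not disturb the parts lying about.

Things in the scene. Friction and masses are not known exactly. Their poses are not given: they have to be found in the camera images.
- disc (a joint): Angle of the brake disc about its vertical axis, rad, no stops (keeps counting over many turns); positive = anticlockwise from above; at 0 the stud is on the stand's +x side. Mass 3 kg, inertia about the axis 0.022 kg m2, both nominal (real 0.75 to 1.35 times). Drag 0.0009 N m dry plus 0.0010 N m s/rad: let go at 1.5 rad/s it slows by about 0.1 rad/s each second.
- stud_top (a point): Centre of the top face of the orange upright stud on the disc: a round plastic pin 32 mm in diameter, standing 50 mm proud of the disc's upper face, its axis 100 mm from the disc's axis. The top is 155 mm above the table and goes round in a level circle with the disc.
- axis_top (a point): Fixed point on the disc's vertical axis, 155 mm above the table: centre of the stud's circle. Grey steel disc: radius 130 mm, underside 85 mm and flat upper face 105 mm above the table; raised dark centre of radius 62 mm up to 127 mm above the table, cap of radius 30 mm and four small brass bolts up to 139 mm.
- stand: Blue base plate 200 x 160 x 14 mm with a dark pedestal that carries the bearing and disc; fixed to the table. Origin on the bearing axis at table height, x along the plate's 200 mm side.
- gear: Bystander: dark steel gear lying flat, 98 mm across, 28 mm high, loose; origin at the centre of its underside.
- tin: Bystander: red-banded tin, 72 mm in diameter, 70 mm tall, standing loose; origin at the centre of its underside.
- wrench: Bystander: steel wrench 170 mm long lying flat, loose; x along its length.
- bearing: Bystander: steel bearing ring lying flat, 72 mm outside, 40 mm bore, 18 mm high, loose; origin at the centre of its underside.

How it is judged (in metres and radians):
On the way, in this order (a step that is already met when the one before it is completed fails the run):
1. the disc has been set turning anticlockwise at more than 1 rad/s (velocity of joint disc above 1 rad/s), for 0.1 s.
2. for 5 s on end the TCP stays within 20 mm of the stud's axis and 27 to 71 mm above its top (fingertips 8 to 52 mm), not touching, the disc turning faster than 0.7 rad/s (velocity of joint disc above 0.7 rad/s and horizontal distance between the grasp point and stud_top below 0.02 m and z of the grasp point in the frame of axis_top between 0.027 and 0.071 m and contact force between each of the arm, the fingers and stand below 0.3 N), for 5 s.
3. the disc is brought to a standstill (velocity of joint disc between -0.05 and 0.05 rad/s), for 0.3 s.
At the end, for the whole second after the job is handed in: The disc stands still (under 0.05 rad/s), the gripper's TCP is more than 90 mm from the stud's top, and gear, tin, wrench and bearing ring lie within 30 mm of where they were (all of step 3 and distance between the grasp point and stud_top above 0.09 m and distance of each of gear, tin, wrench, bearing from where it was at the start of the episode below 0.03 m); the robot touches nothing.
It fails at once if the disc is whirled faster than 3 rad/s either way (velocity of joint disc above 3 rad/s or velocity of joint disc below -3 rad/s).
It fails at once if a bystander is disturbed (moved over 30 mm or the tin tipped) (distance of any of gear, tin, wrench, bearing from where it was at the start of the episode above 0.03 m or angle between tin's own z axis and vertical above 0.5 rad).
It also fails if it takes over 61 s, if anything falls off the work surface, if the arm or the gripper's body presses on something with over 40 N, if the wrist force passes 120 N, or if a joint passes its speed limit or range.

## Robot

A 6-joint arm with a two-finger parallel gripper is mounted at the origin on the work surface. World frame = base frame: x ahead of the robot, y to its left, z up, the work surface at z = 0. Lengths are in mm, angles in rad, forces in N, time in s.
With the tool pointing down it reaches from about 350 to 875 mm from the base axis. Payload 4.2 kg.
Tool frame: the origin (TCP) lies between the finger pads, 19 mm behind the fingertips; this is the grasp point; z points along the fingers, y is the line along which they close (so a half turn about z gives the same grasp; the last joint's range is limited). The gripper opens to 85 mm and grips with 20 to 120 N. Pads are 22 mm wide; open, the fingers measure 114 mm over their backs; the gripper's body (76 mm by 85 mm) begins 54 mm behind the grasp point. The pads swing forward as they close: fully open they stand 13 mm farther back than shut.
Start: joints at [1.598, 0.385, 0.008, 0, -1.194, -0.259], TCP at [143.55, 608.27, 250.012] pointing down, gripper open.
Joint ranges: [-3.14, 3.14], [-1.21, 2.06], [-1.07, 1.41], [-3.16, 2.05], [-2.99, -0.16], [-3.1, 3.1]. Speed limits (rad/s): [2.79, 2.79, 3.14, 3.14, 3.14, 3.14].

## Interface

Orientations are given as a unit quaternion [x, y, z, w].
In Python, from bench import arm gives the robot as it stands. The module is installed in compiled form; this text tells all that it offers.
- The arm moves only by the tool move_arm, never from a script. Its arguments are lists of equal length, an entry for each row: "fingers": the finger opening in mm, from 0 to 85.4; "travel": the shift along the tool's x, y, z in mm, a list of three; "dr": the turn, a rotation vector about the tool's x, y, z in rad, a list of three. A call has 1 to 10 rows; each row is the pose to reach, as a shift and turn from the pose commanded when the call began, along the tool's axes at that moment; what a row does not reach only later rows make up. A row lasts 1/10 s, in which the tool goes at most 50 mm and 8.59 degrees, less where a joint would pass 70% of its speed; a pose out of reach is approached as far as the arm can. A call with a gripper value outside its range is refused whole. The fingers move at their own pace and stop on an object; the grip force is fixed at half the most. Time passes only in rows, so rows that repeat a pose let the fingers close. It gives the time, the measured TCP pose, the force, the opening and the grip force at its end, in the units of the state.
- arm.read_state(): the state, without advancing time (a new reading comes with each control period).
- arm.get_image(name): name is "side" or "top"; returns the picture (420x560x3 uint8, red, green, blue); there is no depth.
- arm.camera_model(name): a dict with "intrinsics" (3x3 intrinsics, pixels), "pose" (4x4, takes a point from camera to world coordinates). Camera axes: x right, y up, looking along -z (the intrinsics and any distortion apply to the point x, -y, -z); pixel columns grow to the right and rows downward; lengths in mm; the calibration is good to about 2 mm. A picture is of the moment at which its call begins. camera_model takes no time and is no camera call.
- arm.job_done(): hands the job in; it is judged then, once.
The state is a dict: "clock": time; "joints": joint angles; "joint_vel": joint speeds; "joint_efforts": joint torques, N m; "position": TCP position; "ee_rot": TCP orientation; "contact_force": force on the tool from outside, world axes, zero at the start; "wrist_torque": the same for the moment, N m; "gripper_width": finger opening in mm; "grasp_force": force on a finger pad.
Only numpy, scipy, OpenCV 4.12 (cv2) and the standard library are available. Lean on these libraries where they do the work, as an engineer would, in place of code of your own. Each camera call takes 0.05 s, during which the arm holds its last target. There are 200 camera calls.

## Working session

There is one attempt and no reset: what is moved stays moved. The work goes in short steps, Python scripts to look and compute and a tool call to move; the robot and the scene stay as the last step left them, time stands still between calls to the robot, and variables do not carry over. Pictures are saved under pics/ and viewed, at most 10 in all, crops included, and the job is handed in when it is done.

Besides the shell and the picture viewer there is one more tool, called by a JSON object that holds its "op" and its "data". move_arm: Moves the arm, as the interface text tells. Its arguments: {"type":"object","properties":{"fingers":{"type":"array","items":{"type":"number"}},"travel":{"type":"array","items":{"type":"array","items":{"type":"number"}}},"dr":{"type":"array","items":{"type":"array","items":{"type":"number"}}}},"required":["fingers","travel","dr"]}

```bash
mkdir -p pics; python3 - <<'E'
from bench import arm
import cv2,numpy as np
print({k:np.round(v,3).tolist() for k,v in arm.read_state().items()})
ims=[]
for n in("top","side"):
    im=arm.get_image(n)[:,:,::-1].copy(); cv2.imwrite(f"pics/{n}0.png",im); ims.append(im)
    m=arm.camera_model(n); print(n,np.round(m["intrinsics"],1).tolist(),np.round(m["pose"],3).tolist(),m.keys())
    h=cv2.cvtColor(im,cv2.COLOR_BGR2HSV)
    for nm,lo,hi in(("orange",(6,150,120),(20,255,255)),("blue",(95,120,50),(125,255,255))):
        k,l,s,c=cv2.connectedComponentsWithStats(cv2.inRange(h,lo,hi))
        print(nm,[(s[i].tolist(),c[i].round(1).tolist()) for i in range(1,k) if s[i][4]>30])
E
```

```text
{'clock': 0.0, 'joints': [1.598, 0.386, 0.007, -0.001, -1.194, -0.259], 'joint_vel': [0.0, -0.0, 0.0, -0.0, 0.0, 0.001], 'joint_efforts': [0.001, -39.229, 18.841, 4.186, -0.005, 0.0], 'position': [143.425, 607.771, 248.897], 'ee_rot': [0.993, -0.116, -0.0, 0.001], 'contact_force': [-0.019, -0.498, -0.652], 'wrist_torque': [-0.022, -0.038, -0.059], 'grasp_force': 0.0, 'gripper_width': 85.447}
top [[393.2, 0.0, 278.1], [0.0, 393.2, 212.4], [0.0, 0.0, 1.0]] [[0.019, 0.995, -0.097, 499.688], [-1.0, 0.019, 0.002, 51.929], [0.004, 0.097, 0.995, 983.417], [0.0, 0.0, 0.0, 1.0]] dict_keys(['intrinsics', 'pose'])
orange [([286, 194, 13, 14, 148], [291.8, 200.5])]
blue []
side [[470.8, 0.0, 275.9], [0.0, 470.8, 215.8], [0.0, 0.0, 1.0]] [[0.764, 0.399, -0.507, 119.82], [-0.645, 0.464, -0.607, -495.317], [-0.007, 0.791, 0.612, 707.196], [0.0, 0.0, 0.0, 1.0]] dict_keys(['intrinsics', 'pose'])
orange [([291, 214, 16, 10, 135], [298.3, 218.5])]
blue [([64, 0, 51, 65, 726], [89.5, 15.8]), ([82, 48, 20, 15, 84], [90.8, 54.5])]
```

View pics/top0.png

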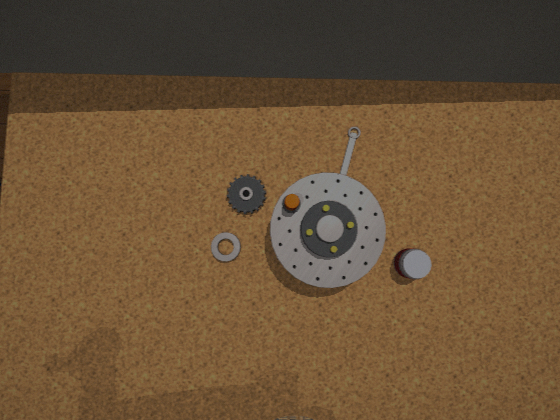

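View pics/side0.png

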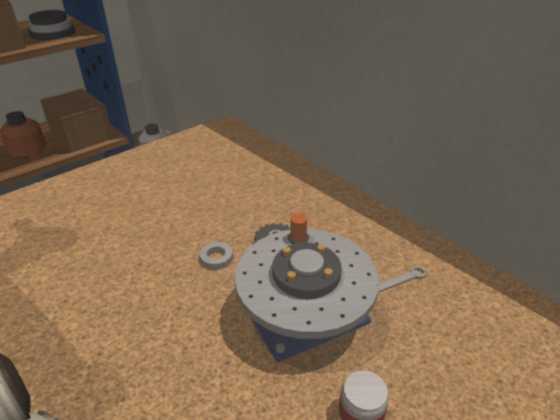

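The top view shows the disc centred near (328,230), the orange stud at (292,201) and the brass bolts around the hub. The gear is at (246,194), ring (226,247), wrench (350,150) and tin (413,263). The side view confirms this layout. All bystanders are lower than the planned tool heights. Next I'll measure the axis, the stud and the bolt phase.

```bash
cat > h.py <<'E'
from bench import arm
import cv2,numpy as np
from scipy.spatial.transform import Rotation as R
from scipy.optimize import least_squares
def cast(n,p,z):
    m=arm.camera_model(n);p=np.atleast_2d(p).astype(float)
    d=np.c_[p,np.ones(len(p))]@np.linalg.inv(m["intrinsics"]).T*[1,-1,-1]
    P=np.array(m["pose"]); d=d@P[:3,:3].T; o=P[:3,3]
    return (o+d*((z-o[2])/d[:,2])[:,None])[:,:2]
def project(n,X):
    m=arm.camera_model(n);P=np.array(m["pose"])
    c=(np.atleast_2d(X)-P[:3,3])@P[:3,:3]*[1,-1,-1]
    q=c@np.array(m["intrinsics"]).T
    return q[:,:2]/q[:,2:]
def blobs(im,lo,hi,amin):
    k,l,s,c=cv2.connectedComponentsWithStats(cv2.inRange(cv2.cvtColor(im,cv2.COLOR_RGB2HSV),lo,hi))
    return [(c[i],s[i][4]) for i in range(1,k) if s[i][4]>=amin]
E
python3 - <<'E'
from h import *
for n in("top","side"):
    im=cv2.imread(f"pics/{n}0.png")[:,:,::-1].copy()
    h=cv2.cvtColor(im,cv2.COLOR_RGB2HSV)
    c0=np.array([328,230] if n=="top" else [306,275])
    b=[c for c,a in blobs(im,(12,90,70),(35,255,255),6) if np.hypot(*(c-c0))<45]
    w=cast(n,np.array(b),139) if b else []
    print(n,"bolts",np.round(b,1).tolist(),np.round(w,1).tolist(), np.mean(w,0) if len(b) else'')
    # grey disc mask
    m=cv2.inRange(h,(0,0,70),(179,60,255)); m=cv2.morphologyEx(m,cv2.MORPH_OPEN,np.ones((5,5)))
    cs=max(cv2.findContours(m,cv2.RETR_EXTERNAL,cv2.CHAIN_APPROX_NONE)[0],key=lambda c:cv2.contourArea(c) if cv2.pointPolygonTest(cv2.convexHull(c),tuple(map(float,c0)),False)>0 else 0)
    p=cast(n,cv2.convexHull(cs)[:,0],105)
    f=least_squares(lambda v:np.hypot(*(p-v[:2]).T)-v[2],[*p.mean(0),130],loss="soft_l1",f_scale=2)
    print("rim",f.x.round(1),np.abs(f.fun).max().round(1))
    m=cv2.inRange(h,(3,150,60),(22,255,255)); l=cv2.connectedComponents(m)[1]
    s=[c for c,a in blobs(im,(3,150,60),(22,255,255),60)]
    print("stud@155/130",[(c.round(1),cast(n,c,155).round(1),cast(n,c,130).round(1)) for c in s if np.hypot(*(c-c0))<100])
E
```

```text
top bolts [[325.4, 207.6], [349.9, 224.4], [308.9, 231.7], [333.4, 248.7]] [[594.8, -52.0], [559.3, -105.1], [541.9, -17.0], [506.5, -69.8]] [550.63788667 -60.99815878]
rim [551.4 -61.1 129.5] 99.4
stud@155/130 [(array([291.6, 201. ]), array([[605.7,  22. ]]), array([[608.9,  21.1]]))]
side bolts [[321.0, 248.3], [286.4, 251.0], [327.9, 272.5], [290.9, 275.5]] [[590.2, -58.2], [538.0, -22.9], [555.6, -110.1], [503.0, -74.5]] [546.69209378 -66.41808532]
rim [563.3 -69.8 147.2] 42.1
stud@155/130 [(array([298.4, 218.6]), array([[603.9,  18.1]]), array([[625.8,  41.3]]))]
```

```bash
python3 - <<'E'
import cv2,numpy as np
a=cv2.imread("pics/top0.png")[160:300,260:400];b=cv2.imread("pics/side0.png")[200:340,230:390]
cv2.imwrite("pics/crop.png",np.hstack([cv2.resize(a,(400,400),interpolation=0),cv2.resize(b,(400,400),interpolation=0)]))
E
```

```text
(no output)
```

View pics/crop.png

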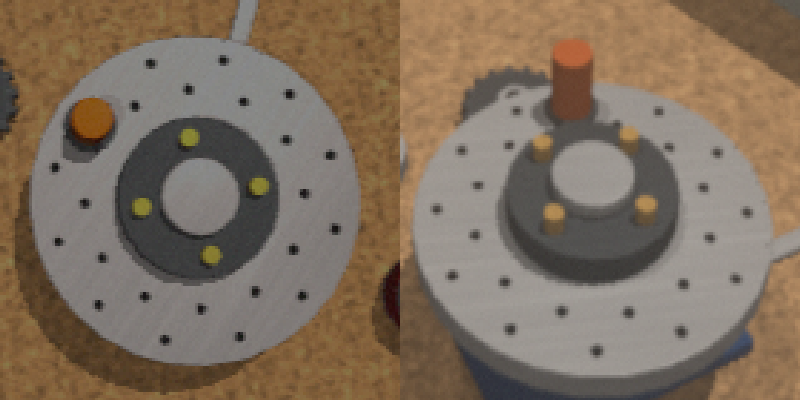

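The stud is orange at top (292,201) and the bolts sit 45° off the stud. The axis is at (550.7,-61) and the stud at 56.5°. I'll set up the planner and move over the stud.

```bash
cat >> h.py <<'E'
import json,os
AX=np.array([550.7,-61.0])
PS=lambda: json.load(open("cmd.json"))
def ring(th,z,yaw,r=99.7): return [*(AX+r*np.array([np.cos(th),np.sin(th)])),z,yaw]
def plan(rows,dp=0):
    "rows [x,y,z,yaw] world -> tool-frame rows; keeps the rounded commanded end pose in cmd.json"
    x0,y0,z0,p0=PS(); c,s=np.cos(p0),np.sin(p0)
    M=np.array([[c,s,0],[s,-c,0],[0,0,-1]])   # columns = tool axes in world
    T=[];D=[]
    for x,y,z,p in rows:
        T.append([round(float(v)) for v in M.T@(np.array([x,y,z])-[x0,y0,z0])]); D.append([0,0,round(float(p0-p),2)])
    print(json.dumps(T)); print(json.dumps(D))
    e=np.array([x0,y0,z0])+M@np.array(T[-1]); json.dump([*map(float,e),p0-D[-1][2]],open("cmd.json","w"))
    json.dump([[*map(float,np.array([x0,y0,z0])+M@np.array(t)),p0-d[2]] for t,d in zip(T,D)],open("rows.json","w"))
E
python3 - <<'E'
from h import *
q=2*np.arctan2(-.116,.993); json.dump([143.55,608.27,250.012,q],open("cmd.json","w"))
a0,a1=np.arctan2(608.27,143.55),np.arctan2(22,605.7)
r0,r1=np.hypot(608.27,143.55),np.hypot(22,605.7)
rows=[]
for i in range(1,23):
    u=i/22;a=a0+u*(a1-a0);r=r0+u*(r1-r0);rows.append([r*np.cos(a),r*np.sin(a),250-25*u,q+u*(np.deg2rad(56.5-180)-q)])
plan(rows[:10]);plan(rows[10:20]);plan(rows[20:]); print(PS())
E
```

```text
[[37, 2, 1], [74, 6, 2], [110, 12, 3], [146, 21, 5], [181, 31, 6], [216, 44, 7], [249, 58, 8], [282, 75, 9], [314, 93, 10], [344, 113, 11]]
[[0, 0, 0.09], [0, 0, 0.17], [0, 0, 0.26], [0, 0, 0.35], [0, 0, 0.44], [0, 0, 0.52], [0, 0, 0.61], [0, 0, 0.7], [0, 0, 0.79], [0, 0, 0.87]]
[[36, -8, 2], [72, -14, 3], [108, -18, 4], [144, -20, 5], [180, -19, 6], [217, -17, 7], [252, -12, 8], [288, -5, 9], [323, 4, 11], [357, 14, 12]]
[[0, 0, 0.09], [0, 0, 0.18], [0, 0, 0.27], [0, 0, 0.35], [0, 0, 0.44], [0, 0, 0.53], [0, 0, 0.62], [0, 0, 0.7], [0, 0, 0.79], [0, 0, 0.88]]
[[32, -18, 1], [64, -33, 2]]
[[0, 0, 0.09], [0, 0, 0.17]]
[605.4867908443671, 22.269672644983487, 225.012, -2.1525813064799886]
```

{"op": "move_arm", "data": {"fingers": [60,60,60,60,60,60,60,60,60,60], "travel": [[37,2,1],[74,6,2],[110,12,3],[146,21,5],[181,31,6],[216,44,7],[249,58,8],[282,75,9],[314,93,10],[344,113,11]], "dr": [[0,0,0.09],[0,0,0.17],[0,0,0.26],[0,0,0.35],[0,0,0.44],[0,0,0.52],[0,0,0.61],[0,0,0.7],[0,0,0.79],[0,0,0.87]]}}

```text
clock: 1.1
position: [453.3, 418.0, 238.3]
ee_rot: [0.851, -0.525, -0.0, 0.001]
contact_force: [0.0, -0.2, -0.1]
gripper_width: 60.0
grasp_force: 0.0
```

{"op": "move_arm", "data": {"fingers": [60,60,60,60,60,60,60,60,60,60], "travel": [[36,-8,2],[72,-14,3],[108,-18,4],[144,-20,5],[180,-19,6],[217,-17,7],[252,-12,8],[288,-5,9],[323,4,11],[357,14,12]], "dr": [[0,0,0.09],[0,0,0.18],[0,0,0.27],[0,0,0.35],[0,0,0.44],[0,0,0.53],[0,0,0.62],[0,0,0.7],[0,0,0.79],[0,0,0.88]]}}

```text
clock: 2.1
position: [601.2, 92.9, 226.2]
ee_rot: [-0.546, 0.838, 0.0, -0.001]
contact_force: [0.5, -1.2, -0.3]
gripper_width: 59.8
grasp_force: 0.0
```

{"op": "move_arm", "data": {"fingers": [60,60,60,60], "travel": [[32,-18,1],[64,-33,2],[64,-33,2],[64,-33,2]], "dr": [[0,0,0.09],[0,0,0.17],[0,0,0.17],[0,0,0.17]]}}

```text
clock: 2.5
position: [605.7, 21.9, 224.6]
ee_rot: [-0.474, 0.88, 0.0, -0.0]
contact_force: [0.3, 1.1, -0.2]
gripper_width: 60.0
grasp_force: 0.0
```

```bash
python3 - <<'E'
from h import *
s=arm.read_state();print({k:np.round(v,3).tolist() for k,v in s.items()}); r=R.from_quat(s["ee_rot"]).as_matrix();print(np.arctan2(r[1,0],r[0,0]),PS())
for n in("top","side"): cv2.imwrite(f"pics/{n}1.png",arm.get_image(n)[:,:,::-1])
a=cv2.imread("pics/top1.png")[130:330,220:440];b=cv2.imread("pics/side1.png")[130:330,200:420]
cv2.imwrite("pics/c1.png",cv2.resize(np.hstack([a,b]),None,fx=1.8,fy=1.8))
E
```

```text
{'clock': 2.5, 'joints': [0.303, 0.372, -0.078, -0.0, -1.122, -0.885], 'joint_vel': [0.032, -0.001, 0.005, 0.001, 0.001, 0.0], 'joint_efforts': [-0.841, -37.987, 18.158, 4.075, -0.02, -0.005], 'position': [605.727, 21.92, 224.551], 'ee_rot': [-0.474, 0.88, 0.0, -0.0], 'contact_force': [0.258, 1.121, -0.228], 'wrist_torque': [-0.009, 0.023, -0.038], 'grasp_force': 0.0, 'gripper_width': 60.035}
-2.1529325944701605 [605.4867908443671, 22.269672644983487, 225.012, -2.1525813064799886]
```

View pics/c1.png

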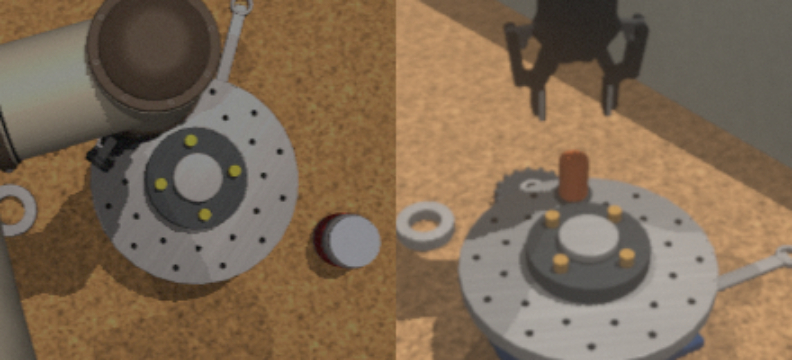

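Gripper is centred over the stud with negligible servo lag. All four bolts are visible in the side view, near (312,250), (341,247), (312,275), (348,272) in the original image. I'll descend astride the stud and narrow the fingers.

{"op": "move_arm", "data": {"fingers": [60,60,60,56,50,46,46], "travel": [[0,0,30],[0,0,60],[0,0,77],[0,0,77],[0,0,77],[0,0,77],[0,0,77]], "dr": [[0,0,0],[0,0,0],[0,0,0],[0,0,0],[0,0,0],[0,0,0],[0,0,0]]}}

```text
clock: 3.3
position: [606.7, 23.1, 149.5]
ee_rot: [-0.475, 0.88, -0.0, 0.001]
contact_force: [0.1, 0.5, 0.1]
gripper_width: 46.0
grasp_force: 0.0
```

```bash
cat >> h.py <<'E'
def seen(pred=None):
    "disc angle from the bolts (side, top), near pred"
    out=[]
    for n in("side","top"):
        t=arm.read_state()["clock"]; im=arm.get_image(n)
        g=AX if n=="top" else AX+np.array([-4,-5.4])
        b=[c for c,a in blobs(im,(12,90,70),(35,255,255),4)]
        if not b: continue
        d=cast(n,np.array(b),139)-g; r=np.hypot(*d.T); k=abs(r-45)<6
        a=np.arctan2(*d[k].T[::-1])
        if not k.any(): continue
        p=np.angle(np.exp(4j*a).sum())/4+np.pi/4
        if pred is not None: p+=round((pred-p)/(np.pi/2))*np.pi/2
        o=[c for c,a in blobs(im,(3,150,60),(22,255,255),40) if np.hypot(*(cast(n,c,140)[0]-AX))<135]
        oa=[round(float(np.arctan2(*(cast(n,c,145)[0]-g)[::-1])),2) for c in o]
        out.append((n,round(t,3),round(float(p),3),int(k.sum()),"resid",np.round(np.angle(np.exp(4j*(a+np.pi/4-p)))/4,2).tolist(),"orange",oa))
    return out
E
python3 - <<'E'
from h import *
p=PS();p[2]-=77;json.dump(p,open("cmd.json","w"))
for o in seen(.986): print(o)
s=arm.read_state();print(s["contact_force"],s["position"],s["gripper_width"])
w=[.2,.2]+[.1*i for i in range(3,17)]+[1.6]*4
th=.986;yaw=p[3];rows=[]
for i,v in enumerate(w):
    th+=v*.1; yaw+=min(v*.1,.11); rows.append(ring(th,148+(0 if i<18 else 28*(i-17)),yaw))
plan(rows[:10]);plan(rows[10:]);print(PS(),th)
E
```

```text
('side', 3.3, 0.98, 4, 'resid', [-0.01, 0.0, 0.01, -0.01], 'orange', [0.99])
('top', 3.35, 0.979, 4, 'resid', [-0.0, -0.0, 0.0, -0.0], 'orange', [])
[-0.2176017   0.4007139  -0.97465267] [606.38308793  22.84176973 149.08158536] 45.81336974758309
[[0, 2, 0], [0, 4, 0], [0, 7, 0], [1, 11, 0], [1, 16, 0], [2, 21, 0], [4, 28, 0], [7, 36, 0], [10, 44, 0], [15, 53, 0]]
[[0, 0, -0.02], [0, 0, -0.04], [0, 0, -0.07], [0, 0, -0.11], [0, 0, -0.16], [0, 0, -0.22], [0, 0, -0.29], [0, 0, -0.37], [0, 0, -0.46], [0, 0, -0.56]]
[[1, 11, 0], [3, 23, 0], [6, 35, 0], [12, 48, 0], [20, 60, 0], [31, 72, 0], [43, 82, 0], [57, 90, 0], [72, 96, -28], [88, 99, -56]]
[[0, 0, -0.11], [0, 0, -0.22], [0, 0, -0.33], [0, 0, -0.44], [0, 0, -0.55], [0, 0, -0.66], [0, 0, -0.77], [0, 0, -0.88], [0, 0, -0.99], [0, 0, -1.1]]
[452.07000869956994, -46.960795633117016, 204.012, -0.49258130647998843] 2.9960000000000013
```

{"op": "move_arm", "data": {"fingers": [46,46,46,46,46,46,46,46,46,46], "travel": [[0,2,0],[0,4,0],[0,7,0],[1,11,0],[1,16,0],[2,21,0],[4,28,0],[7,36,0],[10,44,0],[15,53,0]], "dr": [[0,0,-0.02],[0,0,-0.04],[0,0,-0.07],[0,0,-0.11],[0,0,-0.16],[0,0,-0.22],[0,0,-0.29],[0,0,-0.37],[0,0,-0.46],[0,0,-0.56]]}}

```text
clock: 4.4
position: [553.2, 39.4, 148.1]
ee_rot: [-0.702, 0.713, -0.0, 0.0]
contact_force: [-0.0, 0.5, -0.0]
gripper_width: 46.2
grasp_force: 0.0
```

{"op": "move_arm", "data": {"fingers": [46,46,46,46,46,46,46,46,46,46], "travel": [[1,11,0],[3,23,0],[6,35,0],[12,48,0],[20,60,0],[31,72,0],[43,82,0],[57,90,0],[72,96,-28],[88,99,-56]], "dr": [[0,0,-0.11],[0,0,-0.22],[0,0,-0.33],[0,0,-0.44],[0,0,-0.55],[0,0,-0.66],[0,0,-0.77],[0,0,-0.88],[0,0,-0.99],[0,0,-1.1]]}}

```text
clock: 5.4
position: [451.3, -47.3, 204.2]
ee_rot: [0.971, -0.24, -0.001, 0.001]
contact_force: [1.1, 0.8, -0.2]
gripper_width: 45.9
grasp_force: 0.0
```

```bash
cat > track.py <<'E'
import sys
from h import *
pred,w,n,lead=map(float,sys.argv[1:5]); n=int(n)
o=seen(pred)
for x in o: print(x)
s=arm.read_state(); t=s["clock"]; P=np.array(s["position"])
print(round(t,3),P.round(1),"TCP ang",round(float(np.arctan2(*(P[:2]-AX)[::-1])),3),np.round(s["contact_force"],1))
L=json.load(open("log.json")) if os.path.exists("log.json") else []
L+=[[x[1],x[2]] for x in o]; json.dump(L,open("log.json","w"))
A=np.array(L); A=A[A[:,0]>t-2.6]
if len(A)>=4:
    m=least_squares(lambda v:v[0]+v[1]*(A[:,0]-t)-.05*(A[:,0]-t)**2-A[:,1],[pred,w]).x; th,w=m
else: th=A[-1,1]+w*(t-A[-1,0])
print("fit",round(th,3),round(w,3),"pred next",round(th+w*.1*n-.05*(.1*n)**2,3))
yaw=PS()[3]
f=lambda T:th+w*T-.05*T*T
plan([ring(f(.1*i+lead),204,yaw) for i in range(1,n+1)])
E
rm -f log.json; python3 track.py 3.05 1.6 7 0
```

```text
('side', 5.4, 2.976, 4, 'resid', [-0.01, 0.0, 0.0, -0.0], 'orange', [3.01])
('top', 5.45, 3.071, 4, 'resid', [-0.01, -0.0, 0.0, 0.0], 'orange', [])
5.5 [454.2 -47.5 207.8] TCP ang 3.003 [-0.1  0.6 -0.5]
fit 3.151 1.6 pred next 4.246
[[15, 27, 0], [26, 39, 0], [38, 48, 0], [51, 56, 0], [66, 62, 0], [81, 65, 0], [96, 65, 0]]
[[0, 0, 0.0], [0, 0, 0.0], [0, 0, 0.0], [0, 0, 0.0], [0, 0, 0.0], [0, 0, 0.0], [0, 0, 0.0]]
```

{"op": "move_arm", "data": {"fingers": [46,46,46], "travel": [[15,27,0],[26,39,0],[38,48,0]], "dr": [[0,0,0],[0,0,0],[0,0,0]]}}

```text
clock: 5.8
position: [462.9, -107.6, 203.8]
ee_rot: [0.97, -0.244, -0.0, -0.0]
contact_force: [0.7, 0.1, 0.1]
gripper_width: 46.1
grasp_force: 0.0
```

```bash
sed -i 's/def seen(pred=None):/def seen(pred=None,cams=("side","top")):/; s/for n in("side","top"):$/for n in cams:/' h.py; sed -i 's/o=seen(pred)/o=seen(pred,("side",))/; s/len(A)>=4/len(A)>=3/' track.py
python3 - <<'E'
from h import *
r=json.load(open("rows.json"))[2]; json.dump(r,open("cmd.json","w"))
E
python3 track.py 3.65 1.6 6 0.03
```

```text
('side', 5.8, 3.688, 3, 'resid', [0.05, -0.09, 0.04], 'orange', [-2.56])
5.85 [ 464.1 -108.6  203.7] TCP ang -2.639 [ 1.4 -1.4  0.9]
fit 3.776 1.75 pred next 4.808
[[34, 15, 0], [51, 17, 0], [68, 17, 0], [85, 13, 0], [101, 7, 0], [115, -2, 0]]
[[0, 0, 0.0], [0, 0, 0.0], [0, 0, 0.0], [0, 0, 0.0], [0, 0, 0.0], [0, 0, 0.0]]
```

{"op": "move_arm", "data": {"fingers": [46,46,46,46,46,46], "travel": [[34,15,0],[51,17,0],[68,17,0],[85,13,0],[101,7,0],[115,-2,0]], "dr": [[0,0,0],[0,0,0],[0,0,0],[0,0,0],[0,0,0],[0,0,0]]}}

```text
clock: 6.45
position: [566.1, -159.4, 203.3]
ee_rot: [0.97, -0.244, -0.0, 0.0]
contact_force: [-0.3, 0.2, 0.2]
gripper_width: 45.6
grasp_force: 0.0
```

```bash
sed -i 's/("side",)/("top","side")/' track.py; python3 track.py 4.75 1.7 6 0.04; python3 - <<'E'
import cv2
from h import *
im=arm.get_image("side")[:,:,::-1]; cv2.imwrite("pics/s3.png",im)
print(arm.read_state()["clock"])
E
```

```text
('side', 6.5, 5.011, 4, 'resid', [-0.0, 0.0, 0.01, -0.01], 'orange', [-1.21])
6.55 [ 567.1 -158.9  203. ] TCP ang -1.405 [-0.6 -0.9 -0.7]
fit 5.09 1.789 pred next 6.145
[[30, -37, 0], [37, -53, 0], [40, -70, 0], [40, -88, 0], [37, -105, 0], [31, -121, 0]]
[[0, 0, 0.0], [0, 0, 0.0], [0, 0, 0.0], [0, 0, 0.0], [0, 0, 0.0], [0, 0, 0.0]]
6.6
```

```bash
cat > track.py <<'E'
import sys
from h import *
look,pred,n,lead,yaw=[float(v) for v in sys.argv[1:6]]; n=int(n); yaw=PS()[3] if yaw==0 else yaw
L=json.load(open("log.json"))
if look:
    for x in seen(pred,("side",)):
        print(x)
        if max(map(abs,x[5]))<.03: L.append([x[1],x[2]])
json.dump(L,open("log.json","w"))
s=arm.read_state(); t=s["clock"]; P=np.array(s["position"]); A=np.array(L)
# [angle, speed, decel] at t; decel drawn to 0.1
m=least_squares(lambda v:np.r_[(v[0]+v[1]*(A[:,0]-t)-v[2]/2*(A[:,0]-t)**2-A[:,1])/.008,(v[2]-.1)/.04],[pred,1.7,.1],loss="soft_l1").x
f=lambda T:m[0]+m[1]*T-m[2]/2*T*T
st=ring(m[0],0,0)[:2]
print(round(t,3),P.round(1),"err mm",round(float(np.hypot(*(P[:2]-st))),1),"fit",m.round(3),"next",round(f(.1*n),3))
y0=PS()[3]
plan([ring(f(.1*i+lead),204,y0+(yaw-y0)*i/n) for i in range(1,n+1)])
E
python3 - <<'E'
from h import *
json.dump([[5.4,2.976],[5.45,3.071],[6.5,5.011]],open("log.json","w"))
# plan above never executed: undo to executed end
p=json.load(open("cmd.json")); r=json.load(open("rows.json"))
x0=ring(3.776+1.75*.63-.05*.63**2,204,p[3]); print(x0)
json.dump(x0,open("cmd.json","w"))
E
python3 track.py 0 5.19 7 .02 0
```

```text
[np.float64(565.2307812323154), np.float64(-159.63542161302192), 204, -0.49258130647998843]
6.6 [ 565.8 -158.9  203. ] err mm 32.1 fit [5.19  1.785 0.1  ] next 6.415
[[33, -42, 0], [38, -59, 0], [40, -77, 0], [39, -94, 0], [35, -111, 0], [29, -127, 0], [19, -141, 0]]
[[0, 0, 0.0], [0, 0, 0.0], [0, 0, 0.0], [0, 0, 0.0], [0, 0, 0.0], [0, 0, 0.0], [0, 0, 0.0]]
```

{"op": "move_arm", "data": {"fingers": [46,46,46,46,46,46,46], "travel": [[33,-42,0],[38,-59,0],[40,-77,0],[39,-94,0],[35,-111,0],[29,-127,0],[19,-141,0]], "dr": [[0,0,0],[0,0,0],[0,0,0],[0,0,0],[0,0,0],[0,0,0],[0,0,0]]}}

```text
clock: 7.3
position: [648.8, -42.8, 204.1]
ee_rot: [0.97, -0.243, 0.0, -0.0]
contact_force: [0.6, 0.0, -0.0]
gripper_width: 46.0
grasp_force: 0.0
```

```bash
python3 track.py 1 6.4 8 .02 0
```

```text
('side', 7.3, 6.395, 4, 'resid', [-0.0, -0.0, 0.01, -0.0], 'orange', [0.17])
7.35 [648.4 -40.5 204.2] err mm 1.0 fit [6.48  1.679 0.121] next 7.785
[[-16, -17, 0], [-29, -26, 0], [-44, -33, 0], [-60, -37, 0], [-76, -39, 0], [-92, -38, 0], [-108, -34, 0], [-122, -29, 0]]
[[0, 0, 0.0], [0, 0, 0.0], [0, 0, 0.0], [0, 0, 0.0], [0, 0, 0.0], [0, 0, 0.0], [0, 0, 0.0], [0, 0, 0.0]]
```

{"op": "move_arm", "data": {"fingers": [46,46,46,46,46,46,46,46], "travel": [[-16,-17,0],[-29,-26,0],[-44,-33,0],[-60,-37,0],[-76,-39,0],[-92,-38,0],[-108,-34,0],[-122,-29,0]], "dr": [[0,0,0],[0,0,0],[0,0,0],[0,0,0],[0,0,0],[0,0,0],[0,0,0],[0,0,0]]}}

```text
clock: 8.15
position: [553.7, 39.5, 204.2]
ee_rot: [0.97, -0.243, -0.0, -0.0]
contact_force: [0.4, -0.3, -0.1]
gripper_width: 46.4
grasp_force: 0.0
```

```bash
python3 track.py 1 7.7 8 .02 0
```

```text
('side', 8.15, 7.767, 4, 'resid', [0.0, -0.0, 0.0, -0.0], 'orange', [1.43])
8.2 [551.5  39.4 204.3] err mm 0.7 fit [7.846 1.556 0.131] next 9.049
[[-18, 12, 0], [-30, 22, 0], [-39, 34, 0], [-46, 47, 0], [-52, 61, 0], [-55, 75, 0], [-56, 90, 0], [-55, 104, 0]]
[[0, 0, 0.0], [0, 0, 0.0], [0, 0, 0.0], [0, 0, 0.0], [0, 0, 0.0], [0, 0, 0.0], [0, 0, 0.0], [0, 0, 0.0]]
```

{"op": "move_arm", "data": {"fingers": [46,46,46,46,46,46,46,46], "travel": [[-18,12,0],[-30,22,0],[-39,34,0],[-46,47,0],[-52,61,0],[-55,75,0],[-56,90,0],[-55,104,0]], "dr": [[0,0,0],[0,0,0],[0,0,0],[0,0,0],[0,0,0],[0,0,0],[0,0,0],[0,0,0]]}}

```text
clock: 9.0
position: [457.0, -27.9, 204.1]
ee_rot: [0.97, -0.243, 0.0, -0.0]
contact_force: [0.3, 0.2, 0.2]
gripper_width: 46.2
grasp_force: 0.0
```

```bash
python3 track.py 1 9.0 9 .02 0
```

```text
('side', 9.0, 9.054, 4, 'resid', [-0.01, 0.01, -0.01, -0.0], 'orange', [2.68])
9.05 [456. -29. 204.] err mm 2.7 fit [9.126 1.449 0.129] next 10.377
[[5, 22, 0], [12, 35, 0], [19, 46, 0], [28, 57, 0], [39, 66, 0], [50, 73, 0], [63, 79, 0], [76, 83, 0], [89, 85, 0]]
[[0, 0, 0.0], [0, 0, 0.0], [0, 0, 0.0], [0, 0, 0.0], [0, 0, 0.0], [0, 0, 0.0], [0, 0, 0.0], [0, 0, 0.0], [0, 0, 0.0]]
```

{"op": "move_arm", "data": {"fingers": [46,46,46,46,46,46,46,46,46], "travel": [[5,22,0],[12,35,0],[19,46,0],[28,57,0],[39,66,0],[50,73,0],[63,79,0],[76,83,0],[89,85,0]], "dr": [[0,0,0],[0,0,0],[0,0,0],[0,0,0],[0,0,0],[0,0,0],[0,0,0],[0,0,0],[0,0,0]]}}

```text
clock: 9.95
position: [496.8, -144.6, 203.9]
ee_rot: [0.97, -0.244, -0.0, 0.0]
contact_force: [-0.1, -0.2, 0.3]
gripper_width: 46.1
grasp_force: 0.0
```

```bash
python3 track.py 1 10.36 10 .02 0
```

```text
('side', 9.95, 10.397, 2, 'resid', [0.0, -0.0], 'orange', [-2.17])
10.0 [ 498.6 -145.2  203.9] err mm 2.1 fit [10.461  1.338  0.125] next 11.737
[[21, 0, 0], [34, -2, 0], [47, -6, 0], [58, -12, 0], [69, -19, 0], [78, -27, 0], [87, -36, 0], [94, -46, 0], [100, -57, 0], [104, -68, 0]]
[[0, 0, 0.0], [0, 0, 0.0], [0, 0, 0.0], [0, 0, 0.0], [0, 0, 0.0], [0, 0, 0.0], [0, 0, 0.0], [0, 0, 0.0], [0, 0, 0.0], [0, 0, 0.0]]
```

{"op": "move_arm", "data": {"fingers": [46,46,46,46,46,46,46,46,46,46], "travel": [[21,0,0],[34,-2,0],[47,-6,0],[58,-12,0],[69,-19,0],[78,-27,0],[87,-36,0],[94,-46,0],[100,-57,0],[104,-68,0]], "dr": [[0,0,0],[0,0,0],[0,0,0],[0,0,0],[0,0,0],[0,0,0],[0,0,0],[0,0,0],[0,0,0],[0,0,0]]}}

```text
clock: 11.0
position: [620.6, -132.1, 203.9]
ee_rot: [0.97, -0.243, -0.0, -0.0]
contact_force: [-0.2, 0.7, 0.8]
gripper_width: 46.3
grasp_force: 0.0
```

```bash
python3 track.py 1 11.7 10 .02 0
```

```text
('side', 11.0, 11.75, 4, 'resid', [0.02, -0.03, 0.02, -0.02], 'orange', [-0.69])
11.05 [ 621.8 -131.1  203.8] err mm 0.9 fit [11.797  1.207  0.125] next 12.941
[[4, -18, 0], [5, -30, 0], [5, -41, 0], [3, -53, 0], [0, -64, 0], [-5, -74, 0], [-10, -84, 0], [-16, -93, 0], [-24, -101, 0], [-32, -108, 0]]
[[0, 0, 0.0], [0, 0, 0.0], [0, 0, 0.0], [0, 0, 0.0], [0, 0, 0.0], [0, 0, 0.0], [0, 0, 0.0], [0, 0, 0.0], [0, 0, 0.0], [0, 0, 0.0]]
```

```bash
python3 - <<'E'
from h import *
x=ring(10.461+1.338*1.02-.0625*1.02**2,204,-.4925813); json.dump(x,open("cmd.json","w"))
E
python3 track.py 0 11.797 10 .02 0.45; cat log.json
```

```text
11.05 [ 621.8 -131.1  203.8] err mm 0.9 fit [11.797  1.207  0.125] next 12.941
[[4, -18, 0], [5, -29, 0], [4, -41, 0], [2, -52, 0], [-1, -63, 0], [-5, -74, 0], [-10, -84, 0], [-17, -93, 0], [-24, -101, 0], [-32, -108, 0]]
[[0, 0, -0.09], [0, 0, -0.19], [0, 0, -0.28], [0, 0, -0.38], [0, 0, -0.47], [0, 0, -0.57], [0, 0, -0.66], [0, 0, -0.75], [0, 0, -0.85], [0, 0, -0.94]]
[[5.4, 2.976], [5.45, 3.071], [6.5, 5.011], [7.3, 6.395], [8.15, 7.767], [9.0, 9.054], [9.95, 10.397]]
```

{"op": "move_arm", "data": {"fingers": [50,50,50,50,50,50,50,50,50,50], "travel": [[4,-18,0],[5,-29,0],[4,-41,0],[2,-52,0],[-1,-63,0],[-5,-74,0],[-10,-84,0],[-17,-93,0],[-24,-101,0],[-32,-108,0]], "dr": [[0,0,-0.09],[0,0,-0.19],[0,0,-0.28],[0,0,-0.38],[0,0,-0.47],[0,0,-0.57],[0,0,-0.66],[0,0,-0.75],[0,0,-0.85],[0,0,-0.94]]}}

```text
clock: 12.05
position: [642.4, -21.7, 204.0]
ee_rot: [0.975, 0.224, -0.0, -0.0]
contact_force: [-1.0, -0.8, 0.3]
gripper_width: 50.0
grasp_force: 0.0
```

```bash
cat > brake.py <<'E'
from h import *
L=json.load(open("log.json"))
for x in seen(12.94,("side",)):
    print(x)
    if max(map(abs,x[5]))<.03: L.append([x[1],x[2]])
json.dump(L,open("log.json","w")); A=np.array(L)[2:]
s=arm.read_state(); t=s["clock"]; P=np.array(s["position"])
m=least_squares(lambda v:v[0]+v[1]*(A[:,0]-t)-v[2]/2*(A[:,0]-t)**2-A[:,1],[12.94,1.1,.12],loss="soft_l1",f_scale=.01).x
print(m,"err",np.hypot(*(P[:2]-ring(m[0],0,0)[:2])),P,s["joints"].round(2) if hasattr(s["joints"],"round") else s["joints"])
th=m[0]+.02; w=m[1]; y=PS()[3]; rows=[]
for i in range(18):
    if i>=5: w=max(w-.1,0)
    th+=w*.1; y=min(y+.07,1.2)
    rows.append(ring(th,[204,185,166,150][min(i,3)],y))
print("end",th-4*np.pi,w,y)
plan(rows[:10]);plan(rows[10:])
E
python3 brake.py
```

```text
('side', 12.05, 12.991, 4, 'resid', [0.0, 0.0, -0.0, -0.0], 'orange', [0.47])
[13.04535472  1.10421656  0.11775986] err 6.085413510559203 [641.84738894 -20.52020712 204.1034808 ] [ 0.22  0.45 -0.01 -0.   -1.11  1.81]
end 1.6057305997651596 0 1.2
[[-1, -21, 0], [-3, -32, 19], [-7, -42, 38], [-12, -52, 54], [-17, -62, 54], [-24, -70, 54], [-30, -76, 54], [-36, -82, 54], [-41, -86, 54], [-46, -89, 54]]
[[0, 0, -0.07], [0, 0, -0.14], [0, 0, -0.21], [0, 0, -0.28], [0, 0, -0.35], [0, 0, -0.42], [0, 0, -0.49], [0, 0, -0.56], [0, 0, -0.63], [0, 0, -0.7]]
[[-1, -5, 0], [-3, -9, 0], [-4, -12, 0], [-5, -13, 0], [-5, -14, 0], [-6, -14, 0], [-6, -14, 0], [-6, -14, 0]]
[[0, 0, -0.05], [0, 0, -0.05], [0, 0, -0.05], [0, 0, -0.05], [0, 0, -0.05], [0, 0, -0.05], [0, 0, -0.05], [0, 0, -0.05]]
```

{"op": "move_arm", "data": {"fingers": [50,50,50,50,50,50,50,50,50,50], "travel": [[-1,-21,0],[-3,-32,19],[-7,-42,38],[-12,-52,54],[-17,-62,54],[-24,-70,54],[-30,-76,54],[-36,-82,54],[-41,-86,54],[-46,-89,54]], "dr": [[0,0,-0.07],[0,0,-0.14],[0,0,-0.21],[0,0,-0.28],[0,0,-0.35],[0,0,-0.42],[0,0,-0.49],[0,0,-0.56],[0,0,-0.63],[0,0,-0.7]]}}

```text
clock: 13.1
position: [562.1, 37.8, 150.2]
ee_rot: [0.839, 0.544, -0.0, -0.0]
contact_force: [-4.2, 0.7, 2.8]
gripper_width: 50.2
grasp_force: 3.2
```

{"op": "move_arm", "data": {"fingers": [50,50,50,48,46,44,42,40,38,36], "travel": [[-1,-5,0],[-3,-9,0],[-4,-12,0],[-5,-13,0],[-5,-14,0],[-6,-14,0],[-6,-14,0],[-6,-14,0],[-6,-14,0],[-6,-14,0]], "dr": [[0,0,-0.05],[0,0,-0.05],[0,0,-0.05],[0,0,-0.05],[0,0,-0.05],[0,0,-0.05],[0,0,-0.05],[0,0,-0.05],[0,0,-0.05],[0,0,-0.05]]}}

```text
clock: 14.1
position: [547.3, 38.0, 149.9]
ee_rot: [0.826, 0.564, -0.0, 0.0]
contact_force: [0.3, 0.5, -0.3]
gripper_width: 36.1
grasp_force: 0.0
```

```bash
python3 - <<'E'
from h import *
for _ in range(3):
  for o in seen(1.65,("side",)): print(o)
s=arm.read_state();P=s["position"];print(P,np.arctan2(*(np.array(P)[:2]-AX)[::-1]),s["contact_force"],s["gripper_width"],s["grasp_force"])
E
```

```text
('side', 14.1, 1.596, 4, 'resid', [0.0, -0.0, -0.0, 0.0], 'orange', [])
('side', 14.15, 1.594, 4, 'resid', [-0.0, -0.0, 0.0, 0.0], 'orange', [1.57])
('side', 14.2, 1.589, 4, 'resid', [-0.0, 0.0, 0.01, -0.0], 'orange', [1.6])
[547.29301286  37.99736359 150.00288804] 1.605197677526035 [-0.35748282  0.16731923 -0.32160327] 36.28437200728361 0.0
```

Stud is caught and almost still. I'll grip it briefly to stop it fully, then reopen and check.

{"op": "move_arm", "data": {"fingers": [34,32,30,30,30,30,30,30], "travel": [[0,0,0],[0,0,0],[0,0,0],[0,0,0],[0,0,0],[0,0,0],[0,0,0],[0,0,0]], "dr": [[0,0,0],[0,0,0],[0,0,0],[0,0,0],[0,0,0],[0,0,0],[0,0,0],[0,0,0]]}}

```text
clock: 15.05
position: [547.4, 38.0, 150.2]
ee_rot: [0.826, 0.564, 0.0, 0.0]
contact_force: [-0.2, 0.5, 3.6]
gripper_width: 30.8
grasp_force: 37.2
```

{"op": "move_arm", "data": {"fingers": [34,36,40,45,50,55,60,60], "travel": [[0,0,0],[0,0,0],[0,0,0],[0,0,0],[0,0,0],[0,0,0],[0,0,0],[0,0,0]], "dr": [[0,0,0],[0,0,0],[0,0,0],[0,0,0],[0,0,0],[0,0,0],[0,0,0],[0,0,0]]}}

```text
clock: 15.85
position: [547.3, 38.0, 150.0]
ee_rot: [0.826, 0.564, 0.0, 0.0]
contact_force: [0.4, -1.1, -0.0]
gripper_width: 60.4
grasp_force: 0.0
```

```bash
python3 - <<'E'
from h import *
for _ in range(5):
  for o in seen(1.65,("side",)): print(o[1:4])
s=arm.read_state();print(s["position"],s["contact_force"],s["gripper_width"],s["grasp_force"])
E
```

```text
(15.85, 1.652, 4)
(15.9, 1.65, 4)
(15.95, 1.653, 4)
(16.0, 1.655, 4)
(16.05, 1.655, 4)
[547.26694992  37.98204309 150.03869527] [ 0.47255977 -0.28724193  0.00900021] 59.886158451619885 0.0
```

Standing still and released. Lifting straight up.

{"op": "move_arm", "data": {"fingers": [60,60,60,60,60,60,60,60,60,60], "travel": [[0,0,-20],[0,0,-45],[0,0,-75],[0,0,-105],[0,0,-135],[0,0,-150],[0,0,-150],[0,0,-150],[0,0,-150],[0,0,-150]], "dr": [[0,0,0],[0,0,0],[0,0,0],[0,0,0],[0,0,0],[0,0,0],[0,0,0],[0,0,0],[0,0,0],[0,0,0]]}}

```text
clock: 17.1
position: [546.8, 37.9, 298.5]
ee_rot: [0.826, 0.564, -0.001, -0.0]
contact_force: [-0.3, 0.1, -0.3]
gripper_width: 59.9
grasp_force: 0.0
```

```bash
python3 - <<'E'
from h import *
A=[]
for _ in range(8):
  for o in seen(1.65,("side",)): A.append(o[1:3])
  
A=np.array(A);print(A.tolist(),np.polyfit(A[:,0],A[:,1],1)[0])
s=arm.read_state();print(s["clock"],s["position"])
im=arm.get_image("top")[:,:,::-1]; cv2.imwrite("pics/end.png",im)
E
```

```text
[[17.1, 1.666], [17.15, 1.672], [17.2, 1.674], [17.25, 1.67], [17.3, 1.67], [17.35, 1.667], [17.4, 1.671], [17.45, 1.672]] 0.0038095238095238793
17.5 [547.26912731  37.99928277 299.94461202]
```

View pics/end.png

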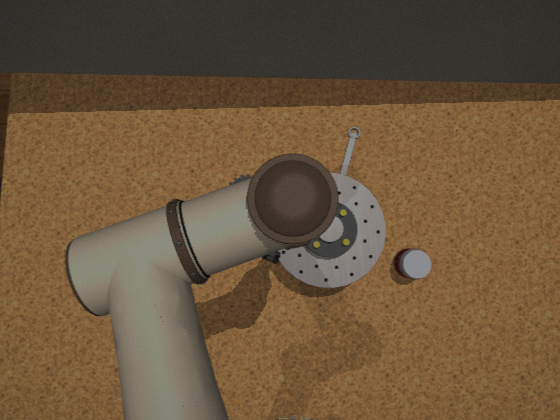

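The disc is still and the TCP is 145 mm above the stud top. The tin at (413,263) and the wrench at (354,132) have not moved. The gear and ring are hidden by the arm, but nothing came below table-part height near them.

```bash
python3 -c "
from bench import arm
print(arm.job_done())"
```

```text
the job is handed in; nothing more can be done
None
```

I pushed the disc to about 1.8 rad/s, followed the stud for an estimated 5.4 s while the disc turned above 1.0 rad/s, then stopped and released it with the gripper 145 mm above the stud; the job is handed in, the tool gave no verdict, and the gear and ring were hidden from the last picture.

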